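Open the oily-waste can by its lever and ease the lid shut

TASK

My hands are wet with thinners, so work the red waste can for me: press its front lever all the way down with your fingertips, hold the lid wide open for at least three seconds while I drop my wipe in, then ease the lever up slowly, fingertips on it all the way, so that the lid shuts softly and never drops or slams. Use only the lever: do not touch the lid, and do not lift, tip or shove the can. Leave the tumbler, sanding block, steel square and the clip with its wing rib where they are.

Things in the scene. Friction and masses are not known exactly. Their poses are not given: they have to be found in the camera images.
- can: Red sheet-steel bench-top oily-waste can, loose on its rubber foot, 2.4 kg, 196 mm across, rim 228 mm, crown of the shut lid 254 mm high. Origin: centre of its underside. Its -x axis points out over the lever (the front); at +x are the lid's hinge and push rod, up to 135 mm from the axis; z up. More than about 25 N on the lever may tip it forward.
- paddle: The lever's paddle, low at the can's front: steel plate with ribbed black rubber top, 66 mm long (can's x), 70 mm wide (y), 8 mm thick. Origin: middle of its top face, the place to press: at rest 165 mm before the can's axis (about 70 mm off its wall), 48 mm above the bench. Its outer end is tilted 0.1 rad up at rest, 0.1 rad down when fully pressed.
- lever (a joint): Lever angle about a level pivot in the can's foot, 135 mm behind the paddle's middle. 0 = up, at rest (lid shut); 0.2 rad = fully down on its stop. The paddle's middle sinks 27 mm in that travel, to 21 mm above the bench. The lid's weight carries it back up; holding it takes roughly 2 N (wide open) to 13 N (nearly shut) at the paddle.
- lid (a joint): Lid angle about its hinge at the can's back. 0 = shut, 1.15 rad = wide open (over 1.0 counts). Tied to the lever: lid = 5.75 x lever angle, so 1 mm at the paddle is about 0.043 rad of lid. Nothing slows it: let go when open, it falls shut in well under a second. Coming down at under 2 rad/s (paddle rising at under 45 mm/s) is soft, faster is a slam.
- lid_panel: The red, slightly domed round lid, 202 mm across, 25 mm thick. Origin: its centre, 234 mm above the bench when shut, over the can's axis; the hinge pin lies 125 mm along its +x, so its front edge is 226 mm from the hinge. Opening, its front edge rises and goes back, away from the lever, to about 450 mm above the bench. Not to be touched.
- tumbler: Bystander: empty glass tumbler, 74 mm across the rim, 98 mm tall, upright. Origin: centre of its underside.
- sanding_block: Bystander: yellow plastic sanding block, 68 x 125 mm (x, y), 41 mm tall. Origin: centre of its underside.
- square: Bystander: steel engineer's square lying flat, stock 110 x 20 x 18 mm, blade 150 mm; within 95 mm of its origin, 18 mm tall. Origin: near the middle of its outline, on the bench.
- clip: Bystander: black spring clip, 50 mm wide, standing with its jaws up and holding a balsa wing rib on edge, 168 mm long along its y (71 mm to -y, 97 mm to +y), top 58 mm above the bench. Origin: centre of the clip's underside.

How it is judged:
On the way, in this order (a step that is already met when the one before it is completed fails the run):
1. the lid is held wide open by the fingers on the lever (value of joint lid above 1 rad and contact force between the fingers and paddle above 0.3 N), for 2.8 s.
2. the fingers still carry the lever while the lid comes down (value of joint lid between 0.06 and 0.6 rad and contact force between the fingers and paddle above 0.3 N), for 0.2 s.
At the end, for the whole second after the job is handed in: The lid is shut (under 0.04 rad) and the lever fully up (under 0.01 rad), both at rest; the can stands upright within 30 mm of where it was; the tumbler and the clip are within 15 mm, the sanding block and the square within 20 mm of where they were (value of joint lid below 0.04 rad and value of joint lever below 0.01 rad and velocity of joint lid between -0.05 and 0.05 rad/s and angle between can's own z axis and vertical below 0.03 rad and height (world z) of can below 0.005 m and distance of can from where it was at the start of the episode below 0.03 m and distance of each of tumbler, clip from where it was at the start of the episode below 0.015 m and distance of each of sanding_block, square from where it was at the start of the episode below 0.02 m); the robot touches nothing.
It fails at once if the lid is let drop (it falls faster than 2 rad/s, a slam) (velocity of joint lid below -2 rad/s).
It fails at once if the robot touches the lid instead of working it by the lever (contact force between any of the fingers, the arm and lid_panel above 1 N).
It fails at once if the can is lifted, tipped or shoved (height (world z) of can above 0.012 m or angle between can's own z axis and vertical above 0.1 rad or distance of can from where it was at the start of the episode above 0.03 m).
It fails at once if the tumbler, sanding block, square or clip is lifted, tipped or pushed about (distance of any of tumbler, clip from where it was at the start of the episode above 0.015 m or distance of any of sanding_block, square from where it was at the start of the episode above 0.02 m or angle between any of tumbler, sanding_block, square, clip's own z axis and vertical above 0.3 rad).
It also fails if it takes over 51 s, if anything falls off the work surface, if the arm or the gripper's body presses on something with over 40 N, if the wrist force passes 120 N, or if a joint passes its speed limit or range.

ROBOT

A 6-joint arm with a two-finger parallel gripper is mounted at the origin on the work surface. World frame = base frame: x ahead of the robot, y to its left, z up, the work surface at z = 0. Lengths are in m, angles in rad, forces in N, time in s.
With the tool pointing down it reaches from about 0.3 to 0.85 m from the base axis. Payload 4.2 kg.
Tool frame: the origin (TCP) lies where the fingers leave the gripper's body, on its centre line; the fingertips stand 78 mm ahead of it and the grasp point (between the pads) lies 60 mm ahead of it; z points along the fingers, y is the direction in which the jaws open and shut (so a half turn about z gives the same grasp; the last joint's range is limited). The gripper opens to 91 mm and grips with 3 to 60 N. Pads are 32 mm wide; open, the fingers measure 118 mm over their backs; the gripper's body (76 mm by 178 mm) begins 60 mm behind the grasp point.
Start: joints at [1.127, 0.32, 1.565, -0, 1.257, -0.02], TCP at [0.236, 0.524, 0.292] pointing down, gripper open.
Joint ranges: [-3.11, 3.11], [-0.84, 2.01], [0.21, 2.61], [-1.34, 4.49], [0.05, 2.63], [-2.56, 2.56]. Speed limits (rad/s): [2.57, 2.57, 3.14, 3.14, 3.14, 3.14].

INTERFACE

Orientations are given as [roll, pitch, yaw] about the fixed x, y, z axes, in that order (R = Rz(yaw) Ry(pitch) Rx(roll)).
In Python, from rig import * gives the robot as it stands.
- The arm moves only by the shell command python3 -m inch 'ROWS'. ROWS is JSON, a list of rows, each an object with "jaw": the gripper's target within -1 to 1 (fully open at 1, half-way at 0, shut at -1); "xyz": the shift along the world's x, y, z in cm, a list of three; "twist": the turn about the world's z in degrees. A call has 1 to 20 rows; each row is the pose to reach, as a shift and turn from the pose commanded when the call began; what a row does not reach only later rows make up. A row lasts 1/8 s, in which the tool goes at most 62.5 mm and 10.7 degrees, less where a joint would pass 70% of its speed; a pose out of reach is approached as far as the arm can. A call with a gripper value outside its range is refused whole. The fingers move at their own pace and stop on an object; the grip force is fixed at half the most. Time passes only in rows, so rows that repeat a pose let the fingers close. It gives the time, the measured TCP pose, the force and the opening at its end, in the units of the state.
- get_state(): the state, without advancing time (a new reading comes with each control period).
- capture(name): name is "side" or "top" or "wrist"; returns the picture (480x640x3 uint8, red, green, blue); there is no depth.
- get_calibration(name): a dict with "fovy" (degrees; the focal length in pixels is half the picture's height over the tangent of half this angle, whatever the lens; pixels are square), "cx", "cy" (the principal point, pixels), "distortion" ([k1, k2, p1, p2, k3] as OpenCV has them; the pictures are not rectified), "pose" (4x4, takes a point from camera to world coordinates). Camera axes: x right, y down, z forward; pixel columns grow to the right and rows downward; lengths in m; the calibration is good to about 2 mm. A picture is of the moment at which its call begins: read the wrist's pose just before it. get_calibration takes no time and is no camera call; for the wrist camera it gives the pose at the moment of the call.
- hand_in(): hands the job in, once; it reports no verdict.
Trained networks look in the newest picture that a camera, given by its name, has taken for a name from the list of things; names that differ only in an ending like _2 or _b are one class to them, and where a whole thing is asked for, a point or a joint stands for the part that bears it (a point fixed in the world has none). Each returns a list of dicts, best first, with "conf" (0 to 1); they miss things now and then, are a little off and sometimes report something else, mostly with a low value. They report only what shows in the picture. A call takes as long as a camera call.
- look_for(camera, query): "centre" ([x, y, z] in m, in world coordinates, good to about 4 mm: the middle of the surface that is visible of it).
- regions_of(camera, query): "pixels" (480x640 bool, what is visible of it).
The state is a dict: "clock": time; "joint_pos": joint angles; "qvel": joint speeds; "joint_efforts": joint torques, N m; "tcp_pos": TCP position; "tool_rot": TCP orientation; "force": force on the tool from outside, world axes, zero at the start; "ft_torque": the same for the moment, N m; "finger_gap": finger opening in m.
Only numpy, scipy, OpenCV 4.12 (cv2) and the standard library are available. Lean on these libraries where they do the work, as an engineer would, in place of code of your own. Each camera call takes 0.05 s, during which the arm holds its last target.

## Working session

There is one attempt and no reset: what is moved stays moved. The work goes in short steps, Python scripts to look and compute and a shell command to move; the robot and the scene stay as the last step left them, time stands still between calls to the robot, and variables do not carry over. Pictures are saved under pics/ and viewed, and the job is handed in when it is done.

```bash
mkdir -p pics; ls; python3 - <<'E'
from rig import *
import cv2
s=get_state(); print({k:s[k] for k in ('clock','tcp_pos','tool_rot','force','finger_gap')})
for c in ('top','side'):
    im=capture(c); cv2.imwrite(f'pics/{c}0.png',im[:,:,::-1])
    for n in ('can','paddle','lid_panel','tumbler','sanding_block','square','clip'):
        try:
            r=look_for(c,n); print(c,n,[(round(d['conf'],2),[round(float(v),3) for v in d['centre']]) for d in r[:2]])
        except Exception as e: print(c,n,e)
print(get_state()['clock'])
E
```

```text
pics
{'clock': 0.0, 'tcp_pos': array([0.23630975, 0.52379707, 0.29142833]), 'tool_rot': array([-3.13983389e+00, -1.24661843e-05,  2.71777088e+00]), 'force': array([ 0.33429865, -0.01807478,  0.8882659 ]), 'finger_gap': 0.09143029060085017}
top can [(0.59, [0.646, 0.144, 0.245])]
top paddle [(0.89, [0.5, 0.156, 0.047])]
top lid_panel [(0.88, [0.664, 0.149, 0.246])]
top tumbler [(0.85, [0.656, -0.076, 0.049])]
top sanding_block [(0.6, [0.454, 0.321, 0.041])]
top square [(0.77, [0.624, 0.344, 0.002])]
top clip [(0.83, [0.435, -0.014, 0.035])]
side can [(0.97, [0.633, 0.105, 0.204]), (0.48, [0.454, 0.305, 0.036])]
side paddle [(0.74, [0.5, 0.148, 0.047])]
side lid_panel [(0.65, [0.66, 0.13, 0.247])]
side tumbler [(0.9, [0.644, -0.07, 0.064])]
side sanding_block [(0.96, [0.454, 0.304, 0.038])]
side square [(0.96, [0.609, 0.363, 0.004])]
side clip [(0.95, [0.439, -0.018, 0.039]), (0.21, [0.652, 0.129, 0.247])]
0.8
```

View pics/top0.png

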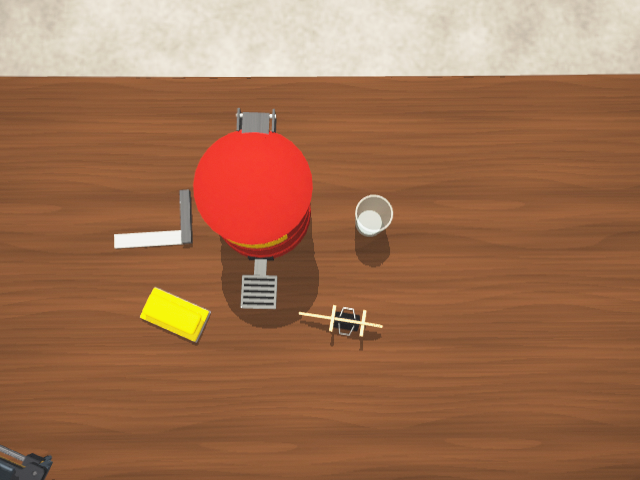

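View pics/side0.png

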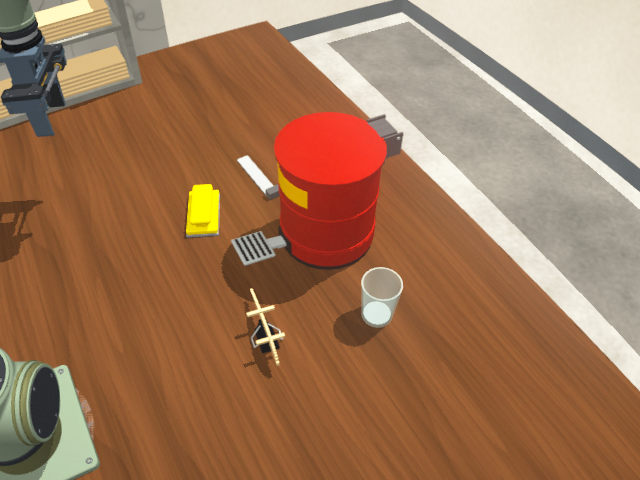

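The top picture shows the can's lid centred at about (253, 186), with the paddle at (259, 292). The sanding block is at (175, 315), the clip and rib at (345, 320), the tumbler at (374, 215) and the square near (165, 225). Next I'll refine the paddle centre and the can's heading.

```bash
cat > h.py <<'E'
from rig import *
import cv2, numpy as np
def ray(cam,uv,z):
    c=get_calibration(cam); f=240/np.tan(np.radians(c['fovy'])/2)
    K=np.array([[f,0,c['cx']],[0,f,c['cy']],[0,0,1]])
    p=cv2.undistortPoints(np.float64(uv).reshape(-1,1,2),K,np.float64(c['distortion']))[:,0]
    T=np.array(c['pose']); d=np.c_[p,np.ones(len(p))]@T[:3,:3].T; o=T[:3,3]
    return o+d*((z-o[2])/d[:,2])[:,None]
E
python3 - <<'E'
from h import *
for c in ('top','side'):
    capture(c)
    for n,z in (('paddle',.048),('lid_panel',.234),('clip',.05),('sanding_block',.041)):
        r=regions_of(c,n)
        if not r: print(c,n,'none'); continue
        m=r[0]['pixels']
        cs=max(cv2.findContours(m.astype('uint8'),cv2.RETR_EXTERNAL,cv2.CHAIN_APPROX_NONE)[0],key=cv2.contourArea)
        P=ray(c,cs.reshape(-1,2),z)[:,:2]
        a=cv2.minAreaRect((P*1000).astype('float32'))
        print(c,n,round(r[0]['conf'],2),m.sum(),'rect mm',np.round(a[0],1),np.round(a[1],1),round(a[2],1),'minmax',P.min(0).round(3),P.max(0).round(3))
        if n=='lid_panel': print(cv2.minEnclosingCircle((P*1000).astype('float32')))
s=get_state();print(s['clock'],s['force'])
E
```

```text
top paddle 0.89 1131 rect mm [501.2 155.4] [68.9 64.8] 89.2 minmax [0.468 0.121] [0.534 0.19 ]
top lid_panel 0.81 11273 rect mm [672.1 145.4] [200.8 213.3] 47.9 minmax [0.569 0.049] [0.798 0.249]
((683.3834228515625, 149.5277557373047), 116.10581970214844)
top clip 0.61 676 rect mm [440.6 -26.2] [85.4 43.4] 79.9 minmax [ 0.416 -0.068] [0.469 0.016]
top sanding_block 0.68 2120 rect mm [459.8 320.3] [125.3  66.2] 66.3 minmax [0.409 0.255] [0.509 0.387]
side paddle 0.56 921 rect mm [500.7 152.5] [74.2 65. ] 86.0 minmax [0.468 0.114] [0.533 0.191]
side lid_panel 0.61 6994 rect mm [671.4 147.1] [208.9 213.9] 48.0 minmax [0.566 0.046] [0.801 0.255]
((684.3329467773438, 148.6574249267578), 118.5722427368164)
side clip 0.76 981 rect mm [441.3 -20. ] [162.2  53.5] 77.9 minmax [ 0.408 -0.1  ] [0.472 0.06 ]
side sanding_block 0.86 1594 rect mm [457.1 302.8] [149.3  68.2] 65.7 minmax [0.399 0.223] [0.507 0.378]
1.3 [ 0.68522041 -0.30547063  1.04842463]
```

```bash
python3 - <<'E'
from h import *
from scipy.spatial.transform import Rotation as R
s=get_state(); r=R.from_euler('xyz',s['tool_rot']).as_matrix()
T=np.array(get_calibration('wrist')['pose'])
print('cam in tool',(r.T@(T[:3,3]-s['tcp_pos'])).round(3),'tool x,y',r[:,0].round(2),r[:,1].round(2))
cv2.imwrite('pics/w0.png',capture('wrist')[:,:,::-1])
E
```

```text
cam in tool [ 0.065  0.    -0.092] tool x,y [-0.91  0.41 -0.  ] [0.41 0.91 0.  ]
```

View pics/w0.png

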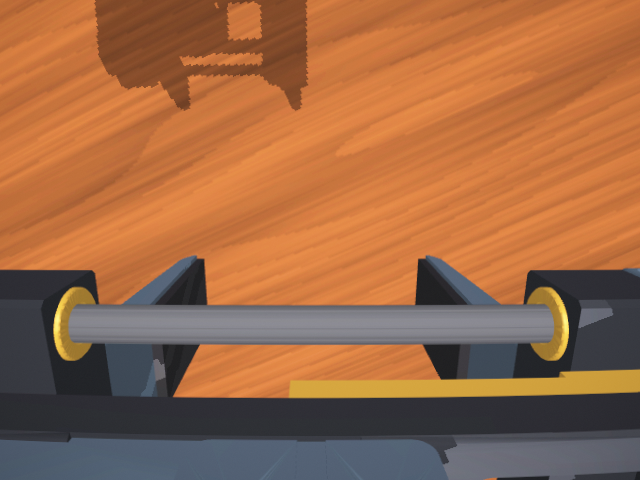

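The wrist camera will face away from the can after a +24° twist, which gives the most room. The wrist picture shows only bench and the open fingers at (190, 320) and (430, 320). I'll go over the paddle at the present height, closing the jaws on the way.

```bash
python3 -m inch '[{"jaw":-1,"xyz":[0,-2,0],"twist":8},{"jaw":-1,"xyz":[1,-5,0],"twist":16},{"jaw":-1,"xyz":[3,-9,0],"twist":24},{"jaw":-1,"xyz":[6,-13,0],"twist":24},{"jaw":-1,"xyz":[9,-17,0],"twist":24},{"jaw":-1,"xyz":[12,-21,0],"twist":24},{"jaw":-1,"xyz":[15,-25,0],"twist":24},{"jaw":-1,"xyz":[18,-29,0],"twist":24},{"jaw":-1,"xyz":[21,-32,0],"twist":24},{"jaw":-1,"xyz":[23.5,-35,0],"twist":24},{"jaw":-1,"xyz":[25,-36.5,0],"twist":24},{"jaw":-1,"xyz":[25.4,-37,0],"twist":24},{"jaw":-1,"xyz":[25.4,-37,0],"twist":24},{"jaw":-1,"xyz":[25.4,-37,0],"twist":24}]'; python3 - <<'E'
from h import *
print({k:get_state()[k] for k in ('clock','tcp_pos','tool_rot','force','finger_gap','joint_pos')})
cv2.imwrite('pics/s1.png',capture('side')[:,:,::-1])
cv2.imwrite('pics/w1.png',capture('wrist')[:,:,::-1])
E
```

```text
clock: 3.1
tcp_pos: [0.4898, 0.155, 0.2923]
tool_rot: [3.141, -0.0, 3.138]
force: [-0.2, 0.3, -1.0]
finger_gap: 0.0008
{'clock': 3.1, 'tcp_pos': array([0.48977635, 0.15498099, 0.29232137]), 'tool_rot': array([ 3.14116885e+00, -3.75307467e-04,  3.13793181e+00]), 'force': array([-0.21389594,  0.3423118 , -0.99402824]), 'finger_gap': 0.0008274831157851647, 'joint_pos': array([ 2.83818232e-01,  2.23261023e-01,  1.70032488e+00,  5.46427587e-04,
        1.21824654e+00, -1.28350591e+00])}
```

View pics/s1.png

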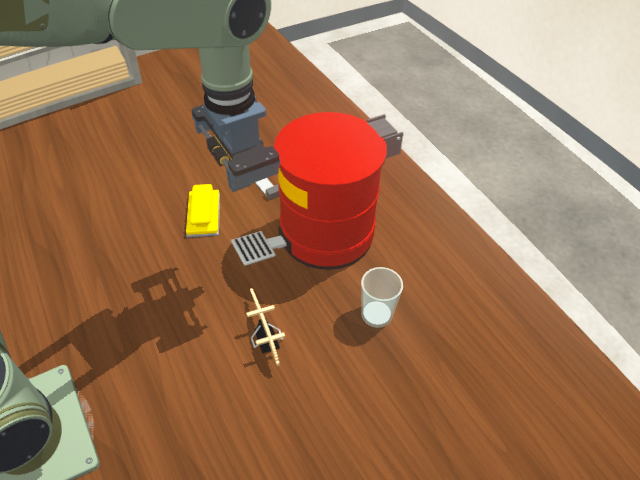

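View pics/w1.png

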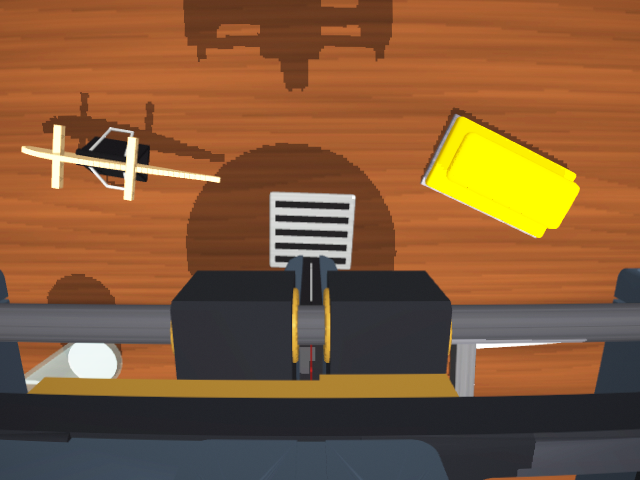

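The side picture shows the gripper at (235, 160) just in front of the can. The wrist picture shows the closed fingertips at (311, 262) centred over the paddle, which spans columns 270–353. The bystanders are clear of the gripper's path. I'll lower to just above the paddle, about 5 mm further out for clearance from the lid.

```bash
python3 -m inch '[{"jaw":-1,"xyz":[-0.5,0,-2],"twist":0},{"jaw":-1,"xyz":[-0.5,0,-5],"twist":0},{"jaw":-1,"xyz":[-0.5,0,-8],"twist":0},{"jaw":-1,"xyz":[-0.5,0,-11],"twist":0},{"jaw":-1,"xyz":[-0.5,0,-13],"twist":0},{"jaw":-1,"xyz":[-0.5,0,-14.5],"twist":0},{"jaw":-1,"xyz":[-0.5,0,-15.2],"twist":0},{"jaw":-1,"xyz":[-0.5,0,-15.4],"twist":0},{"jaw":-1,"xyz":[-0.5,0,-15.4],"twist":0}]'; python3 - <<'E'
from h import *
cv2.imwrite('pics/s2.png',capture('side')[:,:,::-1])
cv2.imwrite('pics/w2.png',capture('wrist')[:,:,::-1])
E
```

```text
clock: 4.32
tcp_pos: [0.4858, 0.1543, 0.1388]
tool_rot: [3.141, 0.001, 3.137]
force: [-0.3, 0.0, -0.3]
finger_gap: 0.0006
```

View pics/s2.png

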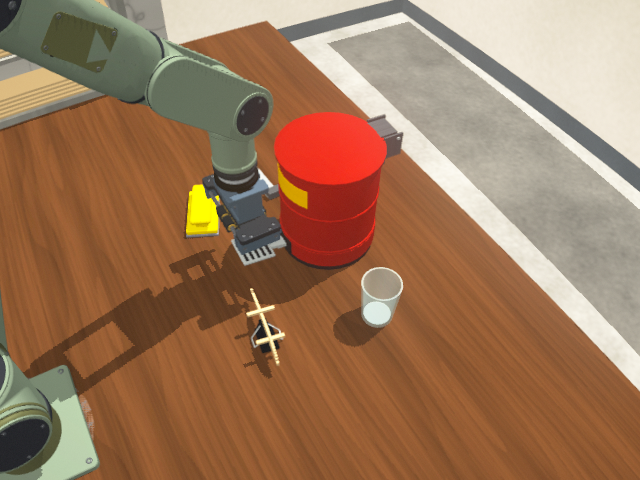

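View pics/w2.png

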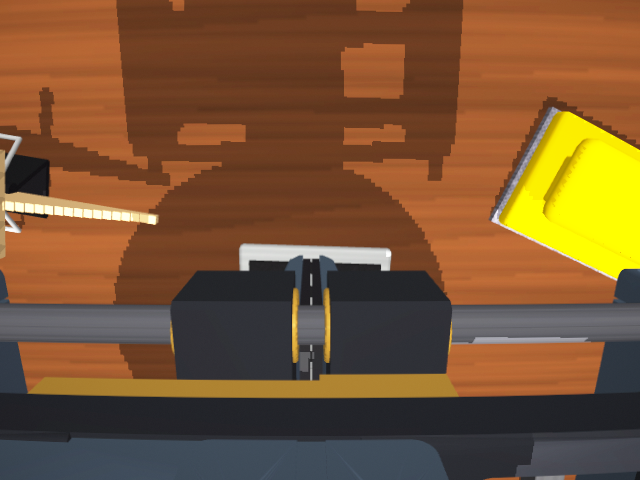

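```bash
python3 - <<'E'
from h import *
cv2.imwrite('pics/t2.png',cv2.resize(capture('top')[60:360,120:520,::-1],(800,600)))
E
```

```text
(no output)
```

View pics/t2.png

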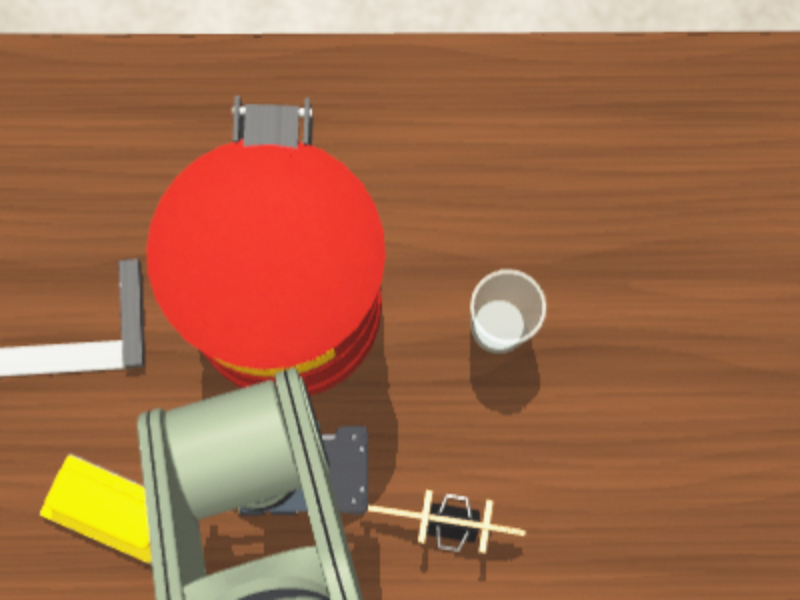

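The top view (2x crop) shows the arm's wrist knuckle reaching (290, 370), with the lid's front edge at about (265, 370). I'll work out that clearance in world x.

```bash
python3 - <<'E'
from h import *
for z in (.30,.34,.38,.42): print(z, ray('top',[[120+290/2,60+370/2]],z)[0,:2].round(3))
th=np.linspace(0,1.15,8)
for t in th: print(t.round(2),(0.79-0.226*np.cos(t)-0.0125*np.sin(t)).round(3),(0.234+0.226*np.sin(t)).round(3))
E
```

```text
0.3 [0.555 0.124]
0.34 [0.549 0.121]
0.38 [0.543 0.118]
0.42 [0.537 0.115]
0.0 0.564 0.234
0.16 0.565 0.271
0.33 0.572 0.307
0.49 0.585 0.341
0.66 0.603 0.372
0.82 0.627 0.399
0.99 0.655 0.422
1.15 0.686 0.44
```

Clearance to the lid's arc is roughly 2–3 cm, which is enough. I'll press slowly, first to contact.

```bash
python3 -m inch '[{"jaw":-1,"xyz":[0,0,-0.4],"twist":0},{"jaw":-1,"xyz":[0,0,-0.7],"twist":0},{"jaw":-1,"xyz":[0,0,-0.9],"twist":0},{"jaw":-1,"xyz":[0,0,-1.1],"twist":0},{"jaw":-1,"xyz":[0,0,-1.3],"twist":0},{"jaw":-1,"xyz":[0,0,-1.5],"twist":0},{"jaw":-1,"xyz":[0,0,-1.5],"twist":0},{"jaw":-1,"xyz":[0,0,-1.5],"twist":0}]'
```

```text
clock: 5.48
tcp_pos: [0.4848, 0.1541, 0.1234]
tool_rot: [-3.142, -0.002, 3.136]
force: [-3.0, 0.0, 5.7]
finger_gap: 0.0005
```

```bash
python3 -m inch '[{"jaw":-1,"xyz":[0,0,-0.2],"twist":0},{"jaw":-1,"xyz":[0,0,-0.4],"twist":0},{"jaw":-1,"xyz":[0,0,-0.6],"twist":0},{"jaw":-1,"xyz":[0,0,-0.8],"twist":0},{"jaw":-1,"xyz":[0,0,-1.0],"twist":0},{"jaw":-1,"xyz":[0,0,-1.2],"twist":0},{"jaw":-1,"xyz":[0,0,-1.4],"twist":0},{"jaw":-1,"xyz":[0,0,-1.6],"twist":0},{"jaw":-1,"xyz":[0,0,-1.8],"twist":0},{"jaw":-1,"xyz":[0,0,-2.0],"twist":0},{"jaw":-1,"xyz":[0,0,-2.0],"twist":0},{"jaw":-1,"xyz":[0,0,-2.0],"twist":0}]'; python3 - <<'E'
from h import *
cv2.imwrite('pics/s3.png',capture('side')[:,:,::-1])
for q in ('lid_panel','can'): print([(round(d['conf'],2),np.round(d['centre'],3)) for d in look_for('side',q)[:2]])
E
```

```text
clock: 6.98
tcp_pos: [0.4857, 0.1541, 0.1032]
tool_rot: [3.142, 0.0, 3.137]
force: [-2.6, -0.9, 2.8]
finger_gap: 0.0005
[(0.89, array([0.695, 0.104, 0.38 ]))]
[(0.75, array([0.671, 0.118, 0.166]))]
```

View pics/s3.png

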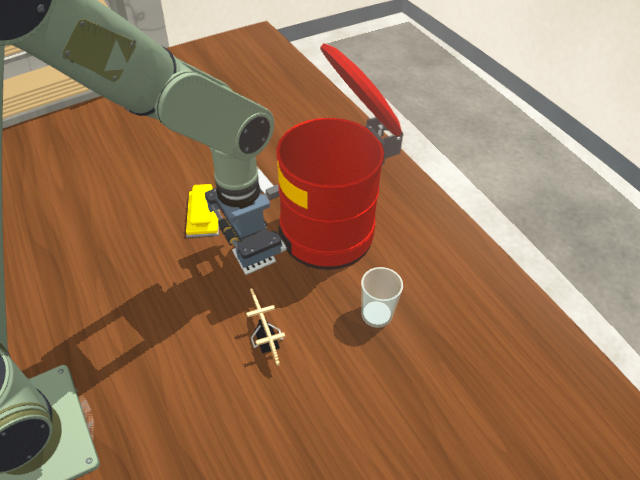

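The lid is well up: its front edge shows at (325, 47) and the can has not moved. I'll press the last few mm to the stop.

```bash
python3 -m inch '[{"jaw":-1,"xyz":[0,0,-0.1],"twist":0},{"jaw":-1,"xyz":[0,0,-0.2],"twist":0},{"jaw":-1,"xyz":[0,0,-0.3],"twist":0},{"jaw":-1,"xyz":[0,0,-0.3],"twist":0},{"jaw":-1,"xyz":[0,0,-0.3],"twist":0}]'; python3 -m inch '[{"jaw":-1,"xyz":[0,0,-0.1],"twist":0},{"jaw":-1,"xyz":[0,0,-0.1],"twist":0},{"jaw":-1,"xyz":[0,0,-0.1],"twist":0}]'
```

```text
clock: 7.75
tcp_pos: [0.4857, 0.1541, 0.1002]
tool_rot: [3.141, 0.001, 3.137]
force: [1.4, 0.4, 2.4]
finger_gap: 0.0005
clock: 8.12
tcp_pos: [0.4857, 0.1542, 0.0994]
tool_rot: [3.141, 0.001, 3.137]
force: [0.3, -1.7, 2.7]
finger_gap: 0.0006
```

```bash
python3 -m inch '[{"jaw":-1,"xyz":[0,0,-0.1],"twist":0},{"jaw":-1,"xyz":[0,0,-0.1],"twist":0},{"jaw":-1,"xyz":[0,0,-0.1],"twist":0}]'; python3 - <<'E'
from h import *
cv2.imwrite('pics/s4.png',capture('side')[:,:,::-1])
for q in ('lid_panel','can'): print([(round(d['conf'],2),np.round(d['centre'],3)) for d in look_for('side',q)[:2]])
f=[]
for i in range(4): capture('top'); f.append(get_state()['force'])
print(np.round(f,1))
for q in ('lid_panel','can'): print([(round(d['conf'],2),np.round(d['centre'],3)) for d in look_for('top',q)[:2]])
E
```

```text
clock: 8.5
tcp_pos: [0.4858, 0.1542, 0.0992]
tool_rot: [3.141, 0.001, 3.137]
force: [-1.0, -2.1, 8.7]
finger_gap: 0.0005
[(0.88, array([0.732, 0.124, 0.37 ]))]
[(0.76, array([0.686, 0.125, 0.174]))]
[[-1.2 -2.1  9.7]
 [-1.2 -2.1  9. ]
 [-1.3 -1.7  9.6]
 [-2.5 -1.8  9.6]]
[]
[(0.82, array([0.704, 0.151, 0.118])), (0.53, array([ 0.658, -0.08 ,  0.051]))]
```

View pics/s4.png

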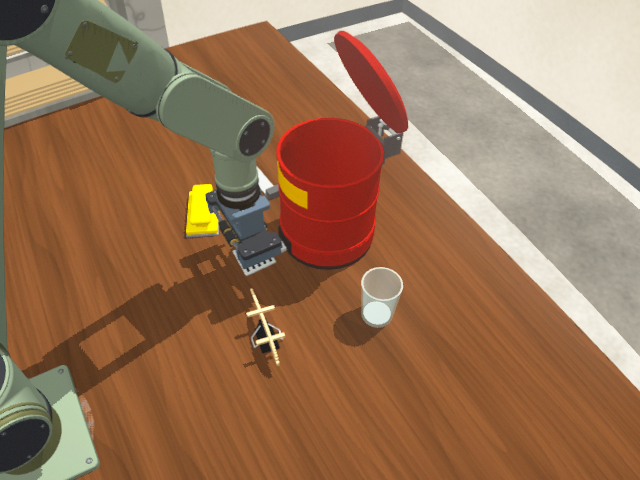

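The force rose from 2.7 N to 9.5 N over 1 mm, so the lever is on its stop. In the side picture the lid's top edge is at (340, 33), further back than before, which is wide open. I'll hold for about 4.5 s.

```bash
python3 -m inch '[{"jaw":-1,"xyz":[0,0,0],"twist":0},{"jaw":-1,"xyz":[0,0,0],"twist":0},{"jaw":-1,"xyz":[0,0,0],"twist":0},{"jaw":-1,"xyz":[0,0,0],"twist":0},{"jaw":-1,"xyz":[0,0,0],"twist":0},{"jaw":-1,"xyz":[0,0,0],"twist":0},{"jaw":-1,"xyz":[0,0,0],"twist":0},{"jaw":-1,"xyz":[0,0,0],"twist":0},{"jaw":-1,"xyz":[0,0,0],"twist":0},{"jaw":-1,"xyz":[0,0,0],"twist":0},{"jaw":-1,"xyz":[0,0,0],"twist":0},{"jaw":-1,"xyz":[0,0,0],"twist":0},{"jaw":-1,"xyz":[0,0,0],"twist":0},{"jaw":-1,"xyz":[0,0,0],"twist":0},{"jaw":-1,"xyz":[0,0,0],"twist":0},{"jaw":-1,"xyz":[0,0,0],"twist":0},{"jaw":-1,"xyz":[0,0,0],"twist":0},{"jaw":-1,"xyz":[0,0,0],"twist":0},{"jaw":-1,"xyz":[0,0,0],"twist":0},{"jaw":-1,"xyz":[0,0,0],"twist":0}]'
python3 -m inch '[{"jaw":-1,"xyz":[0,0,0],"twist":0},{"jaw":-1,"xyz":[0,0,0],"twist":0},{"jaw":-1,"xyz":[0,0,0],"twist":0},{"jaw":-1,"xyz":[0,0,0],"twist":0},{"jaw":-1,"xyz":[0,0,0],"twist":0},{"jaw":-1,"xyz":[0,0,0],"twist":0},{"jaw":-1,"xyz":[0,0,0],"twist":0},{"jaw":-1,"xyz":[0,0,0],"twist":0},{"jaw":-1,"xyz":[0,0,0],"twist":0},{"jaw":-1,"xyz":[0,0,0],"twist":0},{"jaw":-1,"xyz":[0,0,0],"twist":0},{"jaw":-1,"xyz":[0,0,0],"twist":0},{"jaw":-1,"xyz":[0,0,0],"twist":0},{"jaw":-1,"xyz":[0,0,0],"twist":0},{"jaw":-1,"xyz":[0,0,0],"twist":0},{"jaw":-1,"xyz":[0,0,0],"twist":0}]'
```

```text
clock: 11.45
tcp_pos: [0.4858, 0.1542, 0.0991]
tool_rot: [3.141, 0.001, 3.137]
force: [-2.0, -2.2, 9.6]
finger_gap: 0.0003
clock: 13.45
tcp_pos: [0.4858, 0.1541, 0.0992]
tool_rot: [3.141, 0.001, 3.137]
force: [-1.5, -1.6, 9.3]
finger_gap: 0.0005
```

```bash
python3 -m inch '[{"jaw":-1,"xyz":[0,0,0.1],"twist":0},{"jaw":-1,"xyz":[0,0,0.2],"twist":0},{"jaw":-1,"xyz":[0,0,0.3],"twist":0},{"jaw":-1,"xyz":[0,0,0.4],"twist":0},{"jaw":-1,"xyz":[0,0,0.5],"twist":0},{"jaw":-1,"xyz":[0,0,0.6],"twist":0},{"jaw":-1,"xyz":[0,0,0.7],"twist":0},{"jaw":-1,"xyz":[0,0,0.8],"twist":0},{"jaw":-1,"xyz":[0,0,0.9],"twist":0},{"jaw":-1,"xyz":[0,0,1.0],"twist":0},{"jaw":-1,"xyz":[0,0,1.1],"twist":0},{"jaw":-1,"xyz":[0,0,1.2],"twist":0},{"jaw":-1,"xyz":[0,0,1.3],"twist":0},{"jaw":-1,"xyz":[0,0,1.4],"twist":0},{"jaw":-1,"xyz":[0,0,1.5],"twist":0},{"jaw":-1,"xyz":[0,0,1.6],"twist":0},{"jaw":-1,"xyz":[0,0,1.7],"twist":0},{"jaw":-1,"xyz":[0,0,1.8],"twist":0}]'; python3 - <<'E'
from h import *
cv2.imwrite('pics/s5.png',capture('side')[:,:,::-1])
E
```

```text
clock: 15.7
tcp_pos: [0.4856, 0.1542, 0.1164]
tool_rot: [3.141, 0.0, 3.137]
force: [0.9, 0.7, 3.3]
finger_gap: 0.0002
```

View pics/s5.png

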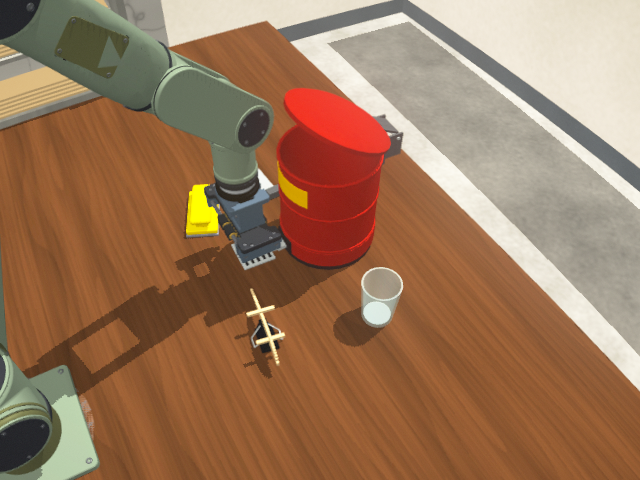

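The lid is coming down under control, with its front edge at (290, 95) and about half open. The fingers carry about 3 N. I'll continue more slowly towards shut.

```bash
python3 -m inch '[{"jaw":-1,"xyz":[0,0,0.1],"twist":0},{"jaw":-1,"xyz":[0,0,0.2],"twist":0},{"jaw":-1,"xyz":[0,0,0.3],"twist":0},{"jaw":-1,"xyz":[0,0,0.4],"twist":0},{"jaw":-1,"xyz":[0,0,0.5],"twist":0},{"jaw":-1,"xyz":[0,0,0.55],"twist":0},{"jaw":-1,"xyz":[0,0,0.6],"twist":0},{"jaw":-1,"xyz":[0,0,0.65],"twist":0},{"jaw":-1,"xyz":[0,0,0.7],"twist":0},{"jaw":-1,"xyz":[0,0,0.75],"twist":0},{"jaw":-1,"xyz":[0,0,0.8],"twist":0},{"jaw":-1,"xyz":[0,0,0.85],"twist":0},{"jaw":-1,"xyz":[0,0,0.9],"twist":0},{"jaw":-1,"xyz":[0,0,0.95],"twist":0},{"jaw":-1,"xyz":[0,0,1.0],"twist":0}]'
python3 -m inch '[{"jaw":-1,"xyz":[0,0,0.05],"twist":0},{"jaw":-1,"xyz":[0,0,0.1],"twist":0},{"jaw":-1,"xyz":[0,0,0.15],"twist":0},{"jaw":-1,"xyz":[0,0,0.2],"twist":0},{"jaw":-1,"xyz":[0,0,0.25],"twist":0},{"jaw":-1,"xyz":[0,0,0.3],"twist":0},{"jaw":-1,"xyz":[0,0,0.35],"twist":0},{"jaw":-1,"xyz":[0,0,0.4],"twist":0},{"jaw":-1,"xyz":[0,0,0.45],"twist":0},{"jaw":-1,"xyz":[0,0,0.5],"twist":0},{"jaw":-1,"xyz":[0,0,0.55],"twist":0},{"jaw":-1,"xyz":[0,0,0.6],"twist":0}]'; python3 - <<'E'
from h import *
cv2.imwrite('pics/s6.png',capture('side')[:,:,::-1])
E
```

```text
clock: 17.62
tcp_pos: [0.4855, 0.1542, 0.1263]
tool_rot: [3.141, 0.0, 3.137]
force: [4.2, 0.4, 4.1]
finger_gap: 0.0005
clock: 19.12
tcp_pos: [0.4853, 0.1541, 0.1322]
tool_rot: [-3.142, -0.0, 3.137]
force: [-0.6, 0.6, 0.3]
finger_gap: 0.0004
```

View pics/s6.png

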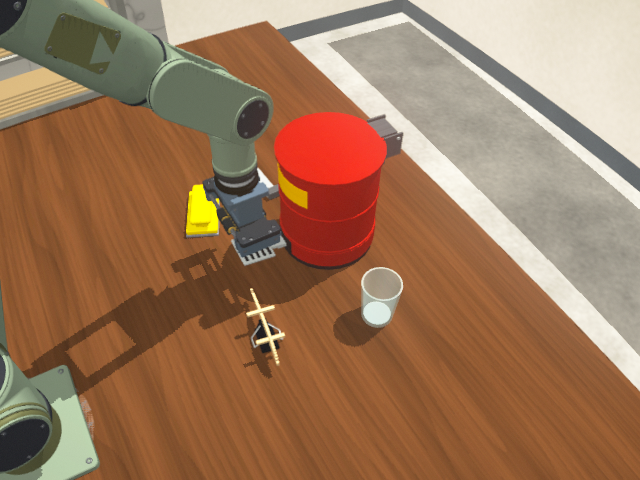

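The lid is shut on the rim, spanning (275–386, 118–180) as at the start, and the force is zero. I'll lift off slowly and then retreat up and back.

```bash
python3 -m inch '[{"jaw":-1,"xyz":[0,0,0.05],"twist":0},{"jaw":-1,"xyz":[0,0,0.1],"twist":0},{"jaw":-1,"xyz":[0,0,0.2],"twist":0},{"jaw":-1,"xyz":[0,0,0.4],"twist":0},{"jaw":-1,"xyz":[0,0,0.8],"twist":0},{"jaw":-1,"xyz":[-0.5,0,2],"twist":0},{"jaw":-1,"xyz":[-1,0,4],"twist":0},{"jaw":-1,"xyz":[-2,0,7],"twist":0},{"jaw":-1,"xyz":[-3,0,10],"twist":0},{"jaw":-1,"xyz":[-5,0,13],"twist":0},{"jaw":-1,"xyz":[-7,0,15],"twist":0},{"jaw":-1,"xyz":[-8,0,16],"twist":0},{"jaw":-1,"xyz":[-8,0,16],"twist":0},{"jaw":-1,"xyz":[-8,0,16],"twist":0},{"jaw":-1,"xyz":[-8,0,16],"twist":0}]'; python3 - <<'E'
from h import *
im=[]
for c in ('top','side'):
    p=capture(c); cv2.imwrite(f'pics/{c}7.png',p[:,:,::-1])
    p0=cv2.imread(f'pics/{c}0.png')
    d=(np.abs(p0.astype(int)-p[:,:,::-1]).max(2)>40).astype('uint8')*255; im.append(d)
    for n in ('can','paddle','lid_panel','tumbler','sanding_block','square','clip'):
        r=look_for(c,n); print(c,n,[(round(d['conf'],2),np.round(d['centre'],3)) for d in r[:1]])
cv2.imwrite('pics/d7.png',cv2.resize(np.hstack(im),(800,300)))
print(get_state()['clock'])
E
```

```text
clock: 21.05
tcp_pos: [0.4057, 0.1541, 0.2914]
tool_rot: [-3.141, -0.002, 3.136]
force: [0.3, -0.9, -0.2]
finger_gap: 0.0003
top can [(0.79, array([0.648, 0.145, 0.246]))]
top paddle [(0.64, array([0.509, 0.148, 0.043]))]
top lid_panel [(0.6, array([0.664, 0.147, 0.244]))]
top tumbler [(0.63, array([ 0.653, -0.077,  0.049]))]
top sanding_block [(0.59, array([0.468, 0.34 , 0.041]))]
top square [(0.79, array([0.624, 0.34 , 0.   ]))]
top clip [(0.58, array([ 0.44 , -0.016,  0.034]))]
side can [(0.69, array([0.633, 0.107, 0.205]))]
side paddle [(0.73, array([0.501, 0.152, 0.049]))]
side lid_panel [(0.77, array([0.659, 0.126, 0.248]))]
side tumbler [(0.69, array([0.506, 0.152, 0.052]))]
side sanding_block [(0.72, array([0.508, 0.152, 0.047]))]
side square [(0.98, array([0.611, 0.36 , 0.005]))]
side clip [(0.89, array([ 0.434, -0.013,  0.039]))]
21.85
```

View pics/side7.png

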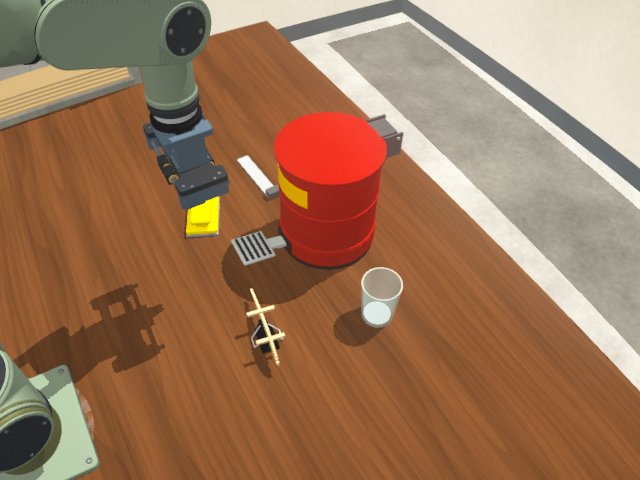

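View pics/d7.png

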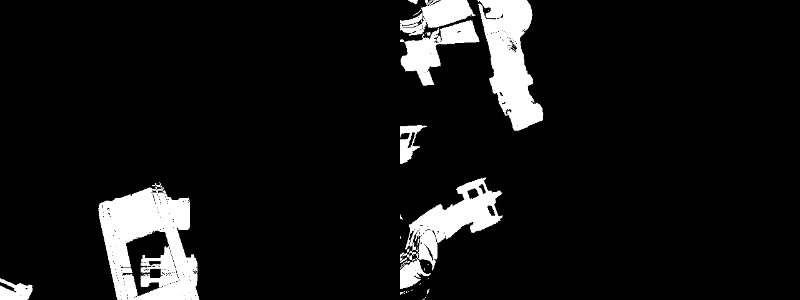

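The difference images against the start show only the arm and its shadow changed. The can, lid, paddle and bystanders have not moved in either view.

```bash
python3 - <<'E'
from rig import *
print(hand_in()); print(get_state()['clock'])
E
```

```text
the job is handed in; nothing more can be done
None
the job is handed in; nothing more can be done
```

The waste can is done and the job is handed in; handing in gives no verdict. I pressed the lever to its stop with closed fingertips; the force rose from 2.7 N to about 9.5 N there. I held the lid wide open for about 5 s, then let the lever up at 4–8 mm/s. The fingers still carried 3–4 N while the lid came down, and the force read zero once it had shut.

**Last checks:**
- **Scene:** start and end pictures from both cameras differ only in the arm and its shadow. The can, lid, lever and bystanders look unmoved, the lid is shut, and the gripper is clear of everything.
- **Disagreements:** two side-camera network reports were wrong, placing the tumbler and the sanding block at the paddle. The top camera put the tumbler in its starting place. It put the partly hidden sanding block about 2 cm off, but what shows of it in the pictures had not moved.
- **Not measured:** I judged the lid's angle and closing speed from the stop, the lever travel and the pictures, because no sensor reads them directly.

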